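# Open the test-rig valve by one turn

## Robot

A 7-joint arm with a two-finger parallel gripper is mounted at the origin on the work surface. World frame = base frame: x ahead of the robot, y to its left, z up, the work surface at z = 0. Lengths are in m, angles in rad, forces in N, time in s.
With the tool pointing down it reaches from about 0.4 to 0.85 m from the base axis. Payload 10.4 kg.
Tool frame: the origin (TCP) lies between the finger pads; the fingertips stand ahead of it and the grasp point (between the pads) lies 3 mm ahead of it (r.tips_ahead is the z of the fingertips in the tool frame, in m); z points along the fingers, y is the line along which they close (so a half turn about z gives the same grasp; the last joint's range is limited). The gripper opens to 87 mm and grips with 3 to 60 N. Pads are 19 mm wide; open, the fingers measure 117 mm over their backs; the gripper's body (75 mm by 190 mm) begins 51 mm behind the grasp point.
Start: joints at [-1.307, 0.332, -0.065, 1.46, 0.022, 1.35, -0.088], TCP at [0.177, 0.599, 0.245] pointing down, gripper open.
Joint ranges: [-2.6, 2.6], [-0.5, 2.12], [-1.47, 1.34], [0.16, 2.42], [-1.27, 4.41], [0.06, 2.06], [-2.6, 2.6]. Speed limits (rad/s): [2.22, 2.22, 2.79, 2.79, 3.14, 3.14, 3.14].

## Interface

Orientations are given as a unit quaternion [x, y, z, w].
In Python, from bench import telemetry, camera, get_calibration, r gives the robot as it stands.
- The arm moves only by the tool drive_tool, never from a script. Its argument "series" is one flat list of numbers, 7 for each row, row after row: the turn, a rotation vector about the tool's x, y, z in units of 5 degrees (1.0 is 5 degrees), then the shift along the tool's x, y, z in units of 40 mm (1.0 is 40 mm), then the opening, from -1 (shut) to 1 (fully open). A call has 1 to 10 rows; each row is the pose to reach, as a shift and turn from the pose commanded when the call began, along the tool's axes at that moment; what a row does not reach only later rows make up. A row lasts 1/12 s, in which the tool goes at most 41.7 mm and 7.16 degrees, less where a joint would pass 70% of its speed; a pose out of reach is approached as far as the arm can. A call with a gripper value outside its range is refused whole. The fingers move at their own pace and stop on an object; "grip_force" is the grip in N (left out, the last holds). Time passes only in rows, so rows that repeat a pose let the fingers close. It gives the time, the measured TCP pose, the force, the opening and the grip force at its end, in the units of the state.
- telemetry.read_state(): the state, without advancing time (a new reading comes with each control period).
- camera(name): name is "side" or "top"; returns the picture (400x640x3 uint8, red, green, blue); there is no depth.
- get_calibration(name): a dict with "fovy" (degrees; the focal length in pixels is half the picture's height over the tangent of half this angle, whatever the lens; pixels are square), "cx", "cy" (the principal point, pixels), "xyz" and "rotation" of the camera in the world. Camera axes: x right, y up, looking along -z (the intrinsics and any distortion apply to the point x, -y, -z); pixel columns grow to the right and rows downward; lengths in m; the calibration is good to about 2 mm. A picture is of the moment at which its call begins. get_calibration takes no time and is no camera call.
- r.close_job(): hands the job in; it is judged then, once.
The state is a dict: "time": time; "joint_positions": joint angles; "joint_vel": joint speeds; "joint_torque": joint torques, N m; "ee_pos": TCP position; "eef_rot": TCP orientation; "ft_force": force on the tool from outside, world axes, zero at the start; "torque": the same for the moment, N m; "width": finger opening in m; "grip_force": force on a finger pad.
Only numpy, scipy, OpenCV 4.12 (cv2) and the standard library are available. Lean on these libraries where they do the work, as an engineer would, in place of code of your own. Each camera call takes 0.05 s, during which the arm holds its last target. There are 200 camera calls.

## Task

Open the valve on the test rig by exactly one full turn anticlockwise (seen from above): push the red hand wheel round by its upright yellow handle, using the shut fingertips, until the handle stands over the white mark again, and do not wind it on past the mark. Only push the handle, never grip it, and leave everything else on the bench where it is. Finish with the hand clear of the wheel.

Things in the scene. Friction and masses are not known exactly. Their poses are not given: they have to be found in the camera images.
- wheel (a joint): turning angle of the red hand wheel about its upright axis, rad: 0 at the start (handle over the white mark), grows anticlockwise seen from above, 2 pi = 6.283 after one full turn. The wheel is stiff (about 3 to 5 N at the handle to keep it moving), has no end stop within half a turn backwards or two turns forwards, and stays where it is left
- hub (a point): top centre of the wheel's hub, on the wheel's upright axis, 153 mm above the bench. The wheel is red, 166 mm over its rim, with three spokes; the rim's round bar is 16 mm thick, its middle circle has a radius of 75 mm and its top is 141 mm above the bench
- handle (a point): middle of the upright yellow handle (a round grip 24 mm thick and 60 mm tall, fixed on the wheel's rim 75 mm from the axis where one of the spokes meets it; it does not spin on its own). This point lies on the handle's centre line, 173 mm above the bench; the grip reaches from 143 to 203 mm above the bench
- mark (a point): white painted mark, 20 x 9 mm, on the edge of the fixed grey disc (210 mm wide, top 103 mm above the bench) under the wheel; it shows outside the rim, 94.5 mm from the wheel's axis, and the handle starts right over it (same direction from the axis). The valve may be mounted with the mark in any direction
- fitting: small brass hose fitting, 26 mm wide, 45 mm tall, standing loose on the rig's base plate (plate top 12 mm above the bench); origin at its underside. Leave alone
- cap: red plastic filler cap, 44 mm wide, 22 mm tall, loose on the rig's base plate; origin at its underside. Leave alone
- screwdriver: orange-handled screwdriver lying loose on the bench on the robot's side of the rig; origin at its underside. Leave alone
- wrench: steel wrench lying loose on the bench on the far side of the rig; origin at its underside. Leave alone
- spray: spray can, blue with a wide paper-white band, 62 mm wide, 170 mm tall, standing loose on the bench at one side of the rig (either side); origin at its underside. Leave alone
- jar: amber screw jar with black lid, 64 mm wide, 100 mm tall, standing loose on the bench at the other side of the rig; origin at its underside. Leave alone

How it is judged:
By the outcome, as a careful person would: the job done as asked, in the order asked, and still so for the second after the job is handed in, with the robot touching nothing.
It also fails if it takes over 58 s, if anything falls off the work surface, if the arm or the gripper's body presses on something with over 40 N, if the wrist force passes 120 N, or if a joint passes its speed limit or range.

## Working session

There is one attempt and no reset: what is moved stays moved. The work goes in short steps, Python scripts to look and compute and a tool call to move; the robot and the scene stay as the last step left them, time stands still between calls to the robot, and variables do not carry over. Pictures are saved under pics/ and viewed, at most 10 in all, crops included, and the job is handed in when it is done.

Besides the shell and the picture viewer there is one more tool, called after "Request:" as name(argument=value, ...) on one line, values as JSON. drive_tool: Moves the arm, as the interface text tells. Its arguments: {"type":"object","properties":{"series":{"type":"array"},"grip_force":{"type":"number"}},"required":["series"]}

```bash
mkdir -p pics; ls
python3 - <<'E'
from bench import telemetry, camera, get_calibration, r
import cv2
for n in("side","top"):
    cv2.imwrite(f"pics/{n}0.png",camera(n)[:,:,::-1]); print(n,get_calibration(n))
s=telemetry.read_state(); print(s["time"],s["ee_pos"],s["eef_rot"],s["width"],r.tips_ahead)
E
```

```text
pics
side {'fovy': 55.55621756468955, 'cx': 318.4833490343738, 'cy': 198.22431116876012, 'xyz': array([ 0.45956629, -0.5303877 ,  0.70848585]), 'rotation': array([ 0.38786883, -0.03117794, -0.06439728,  0.91893345])}
top {'fovy': 50.65834875848631, 'cx': 316.9725776454721, 'cy': 195.27046734850387, 'xyz': array([0.3095719 , 0.05665664, 1.19246272]), 'rotation': array([-0.07329942,  0.0742539 ,  0.70544104, -0.70104671])}
0.1 [0.1767052  0.59916616 0.24384811] [ 1.42902928e-01  9.89736510e-01 -6.25145858e-04 -6.30029857e-05] 0.08745341748479676 0.022
```

View pics/side0.png

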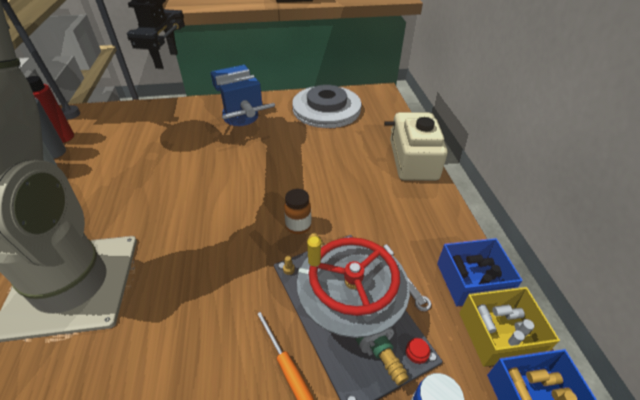

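View pics/top0.png

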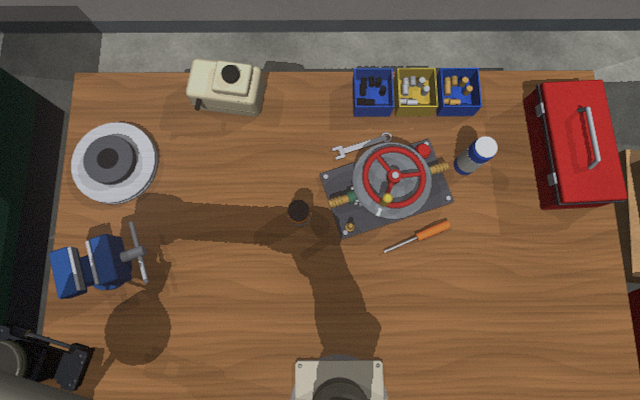

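The side view shows the hub near (354,269) and the yellow handle near (314,250). In the top view the hub is near (396,175), the handle near (388,198) and the spray can at the far right. Next I'll enlarge both.

Run:
```python
import cv2,numpy as np
a=cv2.imread("pics/side0.png")[220:350,260:450]; b=cv2.imread("pics/top0.png")[125:240,310:510]
a=cv2.resize(a,None,fx=4,fy=4,interpolation=cv2.INTER_CUBIC);b=cv2.resize(b,None,fx=4,fy=4,interpolation=cv2.INTER_CUBIC)
cv2.imwrite("pics/sidec.png",a);cv2.imwrite("pics/topc.png",b)
```

```text
(no output)
```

View pics/sidec.png

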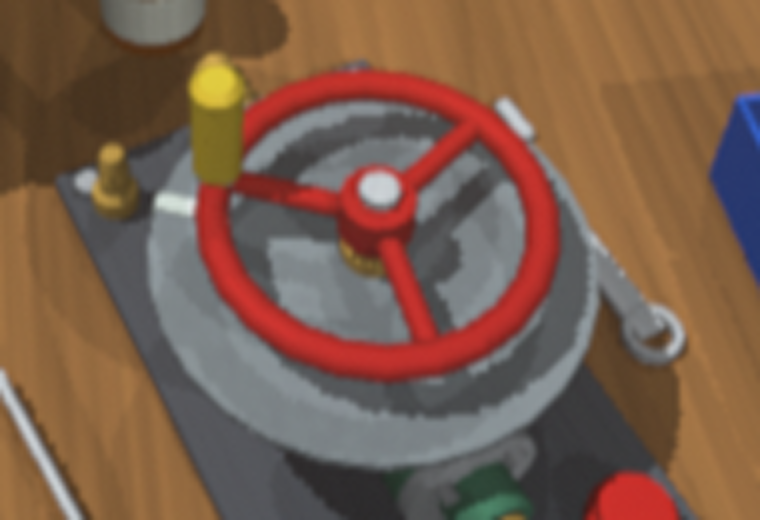

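View pics/topc.png

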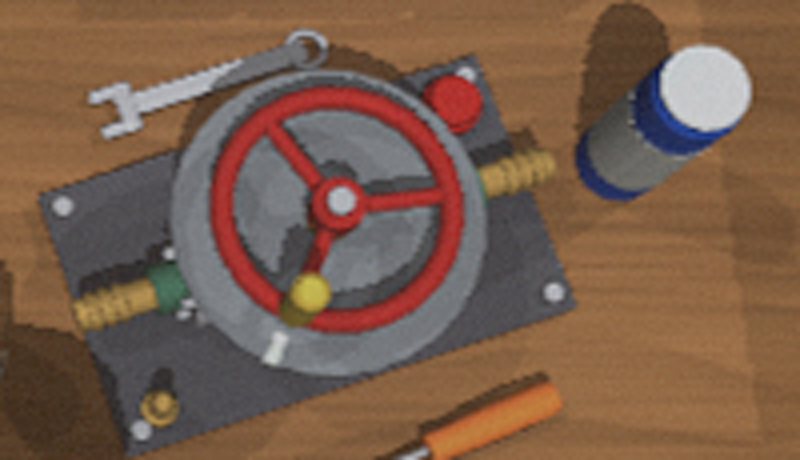

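The crops give these full-image pixels: hub at side (355,267) and top (395.5,175), handle top at (314.3,239) and (388.2,197.8), mark at (304,271) and (379,212.2), and spray lid at top (486,147).

```bash
cat > h.py <<'E'
import numpy as np
from bench import telemetry, camera, get_calibration, r
from scipy.spatial.transform import Rotation as R
def ray(n,p):
    c=get_calibration(n); f=200/np.tan(np.radians(c["fovy"]/2))
    d=R.from_quat(c["rotation"]).apply([(p[0]-c["cx"])/f,-(p[1]-c["cy"])/f,-1]); return c["xyz"],d/np.linalg.norm(d)
def tri(ps,pt):
    (a,u),(b,v)=ray("side",ps),ray("top",pt)
    k=np.linalg.lstsq(np.c_[u,-v],b-a,rcond=None)[0]; p,q=a+k[0]*u,b+k[1]*v
    return (p+q)/2,np.linalg.norm(p-q)
def onz(n,p,z):
    a,u=ray(n,p); return a+u*(z-a[2])/u[2]
E
python3 - <<'E'
from h import *
np.set_printoptions(precision=4,suppress=True)
for n,a,b,z in(("hub",(355,267),(395.5,175),.153),("handle",(314.3,239.5),(388.2,197.8),.203),("mark",(304,271),(379,212.2),.103)):
    print(n,*tri(a,b),onz("side",a,z),onz("top",b,z))
print("spray",onz("top",(486,147),.17),"jar",onz("top",(299,210),.1))
E
```

```text
hub [ 0.5834 -0.1458  0.1506] 0.0025218469392348044 [ 0.5842 -0.1472  0.153 ] [ 0.5815 -0.1453  0.153 ]
handle [ 0.5142 -0.1157  0.202 ] 0.0033511795300222033 [ 0.5157 -0.1161  0.203 ] [ 0.5122 -0.1156  0.203 ]
mark [ 0.4959 -0.1075  0.1014] 0.002249187262044533 [ 0.4969 -0.1084  0.103 ] [ 0.4945 -0.1074  0.103 ]
spray [ 0.649  -0.3748  0.17  ] jar [0.5021 0.1018 0.1   ]
```

Both views agree to about 3 mm, and the heights and radii match the text: 0.151/0.153, 0.202/0.203, 75 mm and 95 mm. The wheel axis is at (0.583,-0.146), and the handle and mark are at about 156.4°. I'll shut the fingers, turn the tool so that x is world +Y and y is world +X, and go over to the wheel.

Request:
drive_tool(series=[0,0,1.4,0,0,-0.75,-1,0,0,2.8,-0.9,-0.8,-1,-1,0,0,4.2,-1.8,-1.6,-1,-1,0,0,5.6,-2.6,-2.3,-1,-1,0,0,7,-3.4,-3,-1,-1,0,0,8.4,-4.2,-3.7,-1,-1,0,0,9.8,-5,-4.4,-1,-1,0,0,11.2,-5.8,-5.1,-1,-1,0,0,12.6,-6.6,-5.8,-1,-1,0,0,14,-7.4,-6.5,-1,-1])

```text
time: 0.93
ee_pos: [0.377, 0.2811, 0.2844]
eef_rot: [0.687, 0.727, 0.0, -0.0]
ft_force: [1.7, 0.7, 0.8]
width: 0.0284
grip_force: 0.0
```

```bash
cat >> h.py <<'E'
def units(target,yaw=90):
    s=telemetry.read_state(); Q=R.from_quat(s["eef_rot"]); M=Q.as_matrix()
    G=R.from_matrix(np.c_[[np.cos(np.radians(yaw)),np.sin(np.radians(yaw)),0],[np.sin(np.radians(yaw)),-np.cos(np.radians(yaw)),0],[0,0,-1]])
    print("t",round(s["time"],2),"pos",s["ee_pos"].round(4),"F",np.round(s["ft_force"],1),"w",round(s["width"],4),"turn",((Q.inv()*G).as_rotvec(degrees=True)/5).round(3),"shift",(M.T@(np.array(target)-s["ee_pos"])/.04).round(3),"q",np.round(s["joint_positions"],2))
E
python3 -c "
from h import *
units((.544,-.082,.27))"
```

```text
t 0.93 pos [0.377  0.2811 0.2844] F [1.7 0.7 0.8] w 0.0284 turn [-0.003 -0.003  0.645] shift [-9.298  3.657  0.357] q [-1.   -0.04  0.26  1.8   0.01  1.38 -0.69]
```

Request:
drive_tool(series=[0,0,0.72,-0.9,0.34,0,-1,0,0,0.72,-1.8,0.68,0,-1,0,0,0.72,-2.7,1.02,0,-1,0,0,0.72,-3.6,1.36,0,-1,0,0,0.72,-4.5,1.7,0,-1,0,0,0.72,-5.4,2.04,0,-1,0,0,0.72,-6.3,2.38,0,-1,0,0,0.72,-7.2,2.72,0,-1,0,0,0.72,-8.1,3.06,0,-1,0,0,0.72,-8.93,3.37,0,-1])

```text
time: 1.77
ee_pos: [0.5336, -0.0673, 0.2846]
eef_rot: [0.707, 0.707, 0.0, 0.0]
ft_force: [1.2, -0.3, 0.1]
width: 0.0003
grip_force: 0.0
```

Request:
drive_tool(series=[0,0,0,0,0,0,-1,0,0,0,0,0,0,-1,0,0,0,0,0,0,-1,0,0,0,0,0,0,-1])

```text
time: 2.1
ee_pos: [0.533, -0.0636, 0.2843]
eef_rot: [0.707, 0.708, 0.0, -0.0]
ft_force: [-0.8, 1.0, 0.3]
width: 0.0005
grip_force: 0.0
```

```bash
python3 -c "
from h import *
units((.544,-.082,.185))
import cv2
for n,(y,x) in dict(side=(130,220),top=(100,290)).items(): cv2.imwrite('pics/%s1.png'%n,cv2.resize(camera(n)[y:y+200,x:x+260,::-1],None,fx=3,fy=3))
"
```

```text
t 2.1 pos [ 0.533  -0.0636  0.2843] F [-0.8  1.   0.3] w 0.0005 turn [-0.006 -0.008  0.016] shift [-0.463  0.275  2.482] q [-0.61  0.12  0.7   1.67 -0.08  1.38  0.11]
```

View pics/side1.png

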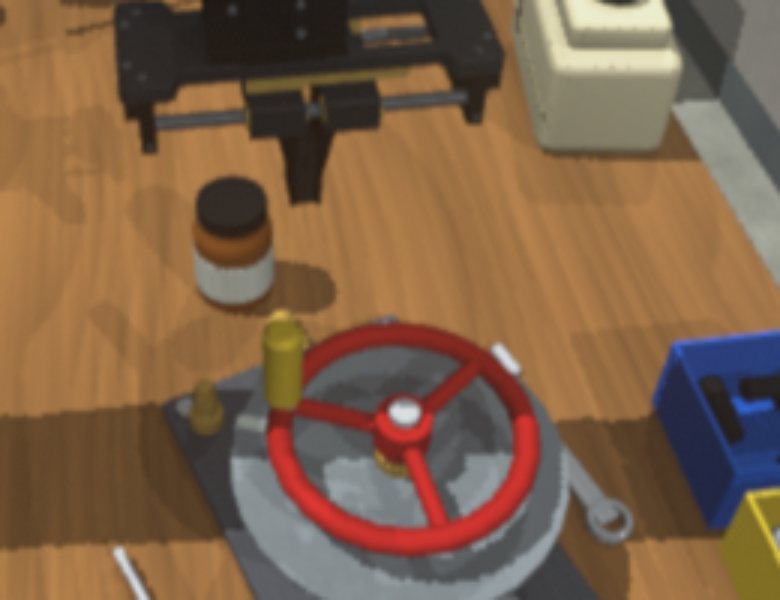

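The side view shows the hand at a safe height behind the rim, with the shut fingertips near full-image pixel (322,197), and the handle not touched. I'll shift and lower it.

Request:
drive_tool(series=[0,0,0,-0.46,0.28,0.4,-1,0,0,0,-0.46,0.28,1,-1,0,0,0,-0.46,0.28,1.6,-1,0,0,0,-0.46,0.28,2.2,-1,0,0,0,-0.46,0.28,2.48,-1,0,0,0,-0.46,0.28,2.48,-1,0,0,0,-0.46,0.28,2.48,-1])

```text
time: 2.78
ee_pos: [0.5445, -0.0829, 0.1858]
eef_rot: [0.707, 0.707, -0.0, -0.0]
ft_force: [0.9, 0.3, 0.4]
width: 0.0005
grip_force: 0.0
```

```bash
cat >> h.py <<'E'
C=np.array([.583,-.146]); RF=.075
def arc(a,b,step):
    # rows (tool x = +Y, tool y = +X) for the finger from angle a to b, relative to its place at a
    p=lambda t:C+RF*np.array([np.cos(np.radians(t)),np.sin(np.radians(t))])
    for t in np.arange(a+step,b+.1,step):
        d=(p(t)-p(a))/.04; print(t,"x %.2f y %.2f"%(d[1],d[0]))
E
python3 -c "
from h import *
units((.5444,-.0817,.185))
for a in range(121,481,50): print();arc(a,a+50,5)"
```

```text
t 2.78 pos [ 0.5445 -0.0829  0.1858] F [0.9 0.3 0.4] w 0.0005 turn [-0.002 -0.001  0.002] shift [ 0.03  -0.003  0.021] q [-0.54  0.24  0.71  1.77 -0.17  1.19  0.21]

126.0 x -0.09 y -0.14
131.0 x -0.19 y -0.26
136.0 x -0.30 y -0.38
141.0 x -0.43 y -0.49
146.0 x -0.56 y -0.59
151.0 x -0.70 y -0.67
156.0 x -0.84 y -0.75
161.0 x -1.00 y -0.81
166.0 x -1.15 y -0.85
171.0 x -1.31 y -0.89

176.0 x -0.16 y -0.02
181.0 x -0.33 y -0.02
186.0 x -0.49 y -0.01
191.0 x -0.65 y 0.01
196.0 x -0.81 y 0.05
201.0 x -0.97 y 0.10
206.0 x -1.12 y 0.17
211.0 x -1.26 y 0.24
216.0 x -1.40 y 0.34
221.0 x -1.52 y 0.44

226.0 x -0.12 y 0.11
231.0 x -0.23 y 0.24
236.0 x -0.32 y 0.37
241.0 x -0.41 y 0.51
246.0 x -0.48 y 0.65
251.0 x -0.54 y 0.80
256.0 x -0.59 y 0.96
261.0 x -0.62 y 1.12
266.0 x -0.64 y 1.28
271.0 x -0.64 y 1.45

276.0 x 0.01 y 0.16
281.0 x 0.03 y 0.33
286.0 x 0.07 y 0.48
291.0 x 0.12 y 0.64
296.0 x 0.19 y 0.79
301.0 x 0.27 y 0.93
306.0 x 0.36 y 1.07
311.0 x 0.46 y 1.20
316.0 x 0.57 y 1.32
321.0 x 0.69 y 1.42

326.0 x 0.13 y 0.10
331.0 x 0.27 y 0.18
336.0 x 0.42 y 0.26
341.0 x 0.57 y 0.32
346.0 x 0.73 y 0.36
351.0 x 0.89 y 0.39
356.0 x 1.05 y 0.41
361.0 x 1.21 y 0.42
366.0 x 1.38 y 0.41
371.0 x 1.54 y 0.38

376.0 x 0.16 y -0.04
381.0 x 0.31 y -0.09
386.0 x 0.46 y -0.16
391.0 x 0.61 y -0.23
396.0 x 0.74 y -0.32
401.0 x 0.87 y -0.43
406.0 x 0.99 y -0.54
411.0 x 1.10 y -0.66
416.0 x 1.20 y -0.79
421.0 x 1.28 y -0.93

426.0 x 0.07 y -0.15
431.0 x 0.13 y -0.30
436.0 x 0.18 y -0.46
441.0 x 0.21 y -0.62
446.0 x 0.23 y -0.78
451.0 x 0.23 y -0.94
456.0 x 0.22 y -1.11
461.0 x 0.20 y -1.27
466.0 x 0.16 y -1.43
471.0 x 0.11 y -1.58

476.0 x -0.07 y -0.15
481.0 x -0.14 y -0.29
486.0 x -0.23 y -0.43
491.0 x -0.34 y -0.56
496.0 x -0.45 y -0.68
501.0 x -0.57 y -0.79
506.0 x -0.70 y -0.88
511.0 x -0.84 y -0.97
516.0 x -0.99 y -1.04
521.0 x -1.14 y -1.10
```

Request:
drive_tool(series=[0,0,0,-0.09,-0.14,0,-1,0,0,0,-0.19,-0.26,0,-1,0,0,0,-0.3,-0.38,0,-1,0,0,0,-0.43,-0.49,0,-1,0,0,0,-0.56,-0.59,0,-1,0,0,0,-0.7,-0.67,0,-1,0,0,0,-0.84,-0.75,0,-1,0,0,0,-1.0,-0.81,0,-1,0,0,0,-1.15,-0.85,0,-1,0,0,0,-1.31,-0.89,0,-1])

```text
time: 3.62
ee_pos: [0.5088, -0.1361, 0.1853]
eef_rot: [0.707, 0.707, 0.0, 0.0]
ft_force: [8.9, 5.7, -3.7]
width: 0.0005
grip_force: 4.1
```

```bash
python3 -c "
from h import *
t=np.radians(171);units((*(C+.075*np.array([np.cos(t),np.sin(t)])),.185))
import cv2
for n,(y,x) in dict(side=(180,230),top=(100,290)).items(): cv2.imwrite('pics/%s2.png'%n,cv2.resize(camera(n)[y:y+180,x:x+240,::-1],None,fx=3,fy=3))
"
```

```text
t 3.62 pos [ 0.5088 -0.1361  0.1853] F [ 8.9  5.7 -3.7] w 0.0005 turn [ 0.004 -0.004 -0.004] shift [0.046 0.002 0.007] q [-0.5   0.18  0.75  1.83 -0.13  1.18  0.3 ]
```

View pics/side2.png

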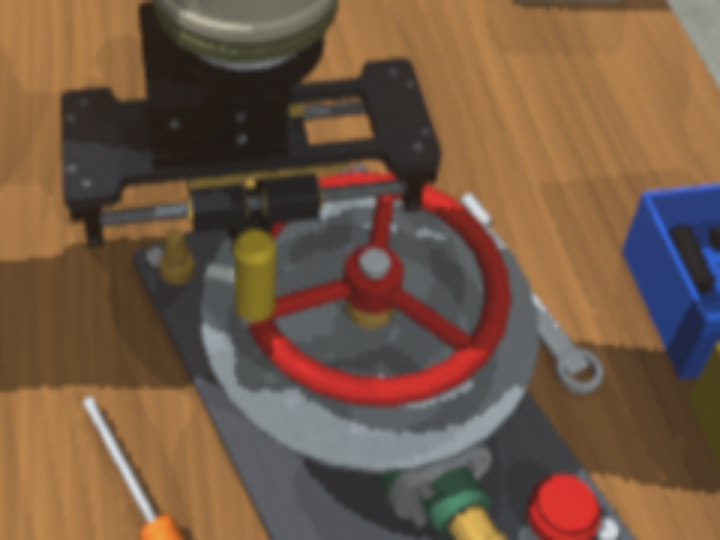

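The side view shows the handle moved on anticlockwise, at crop (255,275), with the fingertips behind it. Forces are low and nothing else has been touched, so I'll continue the arc.

Request:
drive_tool(series=[0,0,0,-0.16,-0.02,0,-1,0,0,0,-0.33,-0.02,0,-1,0,0,0,-0.49,-0.01,0,-1,0,0,0,-0.65,0.01,0,-1,0,0,0,-0.81,0.05,0,-1,0,0,0,-0.97,0.1,0,-1,0,0,0,-1.12,0.17,0,-1,0,0,0,-1.26,0.24,0,-1,0,0,0,-1.4,0.34,0,-1,0,0,0,-1.52,0.44,0,-1])

```text
time: 4.55
ee_pos: [0.5256, -0.1967, 0.1848]
eef_rot: [0.707, 0.707, -0.001, -0.001]
ft_force: [-2.0, 2.9, 1.5]
width: 0.0004
grip_force: 1.8
```

Request:
drive_tool(series=[0,0,0,-0.12,0.11,0,-1,0,0,0,-0.23,0.24,0,-1,0,0,0,-0.32,0.37,0,-1,0,0,0,-0.41,0.51,0,-1,0,0,0,-0.48,0.65,0,-1,0,0,0,-0.54,0.8,0,-1,0,0,0,-0.59,0.96,0,-1,0,0,0,-0.62,1.12,0,-1,0,0,0,-0.64,1.28,0,-1,0,0,0,-0.64,1.45,0,-1])

```text
time: 5.38
ee_pos: [0.5847, -0.2221, 0.1851]
eef_rot: [0.707, 0.707, -0.0, -0.001]
ft_force: [-6.8, 4.3, 2.3]
width: -0.0002
grip_force: 3.1
```

```bash
python3 -c "
from h import *
t=np.radians(271);units((*(C+.075*np.array([np.cos(t),np.sin(t)])),.185))
import cv2
cv2.imwrite('pics/m3.png',np.hstack([cv2.resize(camera(n)[y:y+180,x:x+200,::-1],None,fx=2,fy=2) for n,(y,x) in dict(side=(180,250),top=(100,310)).items()]))
"
```

```text
t 5.38 pos [ 0.5847 -0.2221  0.1851] F [-6.8  4.3  2.3] w -0.0002 turn [-0.012 -0.007 -0.004] shift [ 0.027 -0.01   0.003] q [-0.27  0.44  0.74  1.57 -0.31  1.25  0.52]
```

View pics/m3.png

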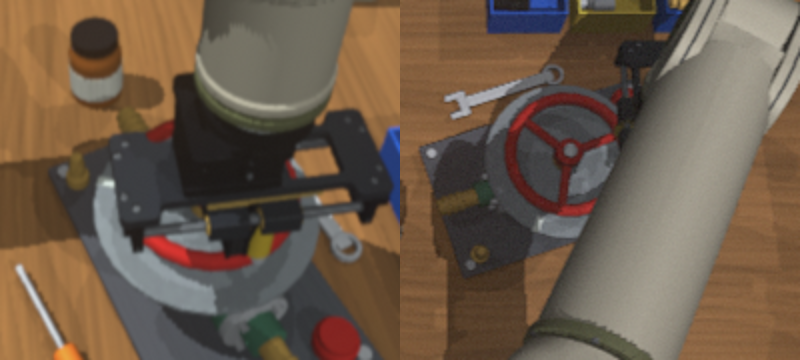

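The handle is ahead of the fingers at side crop (262,243), and the tracking is on the circle with low forces. I'll carry on to 421°.

Request:
drive_tool(series=[0,0,0,0.01,0.16,0,-1,0,0,0,0.03,0.33,0,-1,0,0,0,0.07,0.48,0,-1,0,0,0,0.12,0.64,0,-1,0,0,0,0.19,0.79,0,-1,0,0,0,0.27,0.93,0,-1,0,0,0,0.36,1.07,0,-1,0,0,0,0.46,1.2,0,-1,0,0,0,0.57,1.32,0,-1,0,0,0,0.69,1.42,0,-1])

```text
time: 6.32
ee_pos: [0.6417, -0.1949, 0.1854]
eef_rot: [0.708, 0.707, -0.0, 0.0]
ft_force: [-3.1, -3.5, -0.2]
width: 0.0006
grip_force: 1.7
```

Request:
drive_tool(series=[0,0,0,0.13,0.1,0,-1,0,0,0,0.27,0.18,0,-1,0,0,0,0.42,0.26,0,-1,0,0,0,0.57,0.32,0,-1,0,0,0,0.73,0.36,0,-1,0,0,0,0.89,0.39,0,-1,0,0,0,1.05,0.41,0,-1,0,0,0,1.21,0.42,0,-1,0,0,0,1.38,0.41,0,-1,0,0,0,1.54,0.38,0,-1])

```text
time: 7.15
ee_pos: [0.6552, -0.1337, 0.1852]
eef_rot: [0.708, 0.706, -0.001, -0.0]
ft_force: [-7.1, -8.6, 2.0]
width: 0.0005
grip_force: 4.3
```

Request:
drive_tool(series=[0,0,0,0.16,-0.04,0,-1,0,0,0,0.31,-0.09,0,-1,0,0,0,0.46,-0.16,0,-1,0,0,0,0.61,-0.23,0,-1,0,0,0,0.74,-0.32,0,-1,0,0,0,0.87,-0.43,0,-1,0,0,0,0.99,-0.54,0,-1,0,0,0,1.1,-0.66,0,-1,0,0,0,1.2,-0.79,0,-1,0,0,0,1.28,-0.93,0,-1])

```text
time: 7.98
ee_pos: [0.6165, -0.0911, 0.1853]
eef_rot: [0.71, 0.704, -0.005, 0.003]
ft_force: [-6.2, -34.0, -2.7]
width: 0.0002
grip_force: 14.8
```

```bash
python3 -c "
from h import *
t=np.radians(421);units((*(C+.075*np.array([np.cos(t),np.sin(t)])),.185))
import cv2
cv2.imwrite('pics/m4.png',np.hstack([cv2.resize(camera(n)[y:y+180,x:x+200,::-1],None,fx=2,fy=2) for n,(y,x) in dict(side=(180,250),top=(100,310)).items()]))
"
```

```text
t 7.98 pos [ 0.6165 -0.0911  0.1853] F [ -6.2 -34.   -2.7] w 0.0002 turn [-0.031  0.124 -0.102] shift [0.267 0.069 0.004] q [-0.48  0.43  0.73  1.58 -0.29  1.25  0.28]
```

View pics/m4.png

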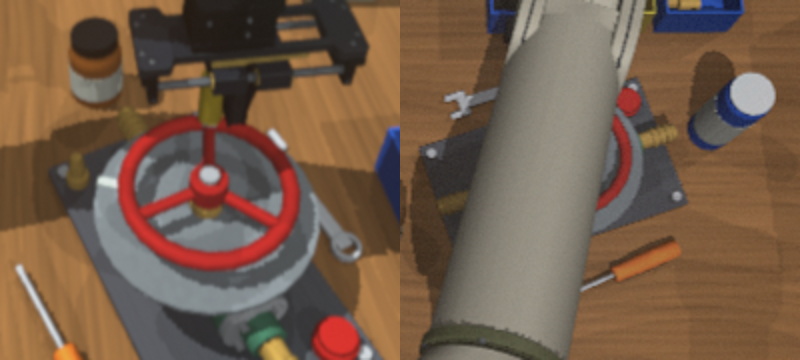

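The side view shows the handle at crop (209,110), beside the fingertips at (235,115). A sideways force of 34 N means the contact has become radial. I'll work out the geometry before going on.

```bash
python3 -c "
from h import *
for p,z in(((354.5,242.5),.143),((355,233),.165)):
    q=onz('side',p,z)[:2]; v=q-C; w=q-np.array([.6165,-.0911]); print(q,np.degrees(np.arctan2(v[1],v[0])),np.hypot(*v),'from finger',w)
"
```

```text
[ 0.59741894 -0.08473992] 76.75522137105328 0.0629341158815558 from finger [-0.01908106  0.00636008]
[ 0.59778535 -0.07979966] 77.41004077619 0.0678313464566383 from finger [-0.01871465  0.01130034]
```

The handle is near 78° and rides on the finger's +Y corner. I'll back off and move the finger outboard, behind the handle on its +X side. Then I'll push along the tangent, turning the tool with the wheel.

Request:
drive_tool(series=[0,0,0,-0.3,0.1,0,-1,0,0,0,-0.3,0.3,0,-1,0,0,0,-0.15,0.45,0,-1,0,0,0,0.05,0.5,0,-1,0,0,0,0.2,0.5,0,-1,0,0,0,0.2,0.5,0,-1,0,0,0,0.2,0.5,0,-1])

```text
time: 8.67
ee_pos: [0.6393, -0.0724, 0.1851]
eef_rot: [0.707, 0.708, 0.0, -0.0]
ft_force: [0.1, 0.5, 0.7]
width: 0.0003
grip_force: 0.0
```

```bash
python3 -c "
from h import *
units((.639,-.0724,.185))
def F(th,g=.027):
    a=np.radians(th); H=C+.075*np.array([np.cos(a),np.sin(a)]); t=np.array([-np.sin(a),np.cos(a)]); return H-g*t
def rows(a,b,step):
    ya=a  # tool yaw equals a: y_tool=-t(a)
    al=np.radians(a); yt=np.array([np.sin(al),-np.cos(al)]); xt=np.array([np.cos(al),np.sin(al)])
    for th in np.arange(a+step,b+.1,step):
        d=(F(th)-F(a))/.04; print(th,'turn z %.2f x %.2f y %.2f'%(-(th-a)/5,d@xt,d@yt))
print(F(78),F(90),F(125)); rows(90,125,3.5); rows(125,153,3.5)
import cv2
cv2.imwrite('pics/m5.png',cv2.resize(camera('side')[180:330,250:430,::-1],None,fx=4,fy=4))
"
```

```text
t 8.67 pos [ 0.6393 -0.0724  0.1851] F [0.1 0.5 0.7] w 0.0003 turn [-0.004 -0.005  0.016] shift [ 0.001 -0.008  0.003] q [-0.48  0.48  0.71  1.52 -0.32  1.26  0.27]
[ 0.62500336 -0.07825255] [ 0.61  -0.071] [ 0.56209887 -0.06907703]
93.5 turn z -0.70 x 0.04 y -0.12
97.0 turn z -1.40 x 0.07 y -0.23
100.5 turn z -2.10 x 0.09 y -0.35
104.0 turn z -2.80 x 0.11 y -0.47
107.5 turn z -3.50 x 0.12 y -0.60
111.0 turn z -4.20 x 0.12 y -0.72
114.5 turn z -4.90 x 0.11 y -0.84
118.0 turn z -5.60 x 0.10 y -0.96
121.5 turn z -6.30 x 0.08 y -1.08
125.0 turn z -7.00 x 0.05 y -1.20
128.5 turn z -0.70 x 0.04 y -0.12
132.0 turn z -1.40 x 0.07 y -0.23
135.5 turn z -2.10 x 0.09 y -0.35
139.0 turn z -2.80 x 0.11 y -0.47
142.5 turn z -3.50 x 0.12 y -0.60
146.0 turn z -4.20 x 0.12 y -0.72
149.5 turn z -4.90 x 0.11 y -0.84
153.0 turn z -5.60 x 0.10 y -0.96
```

View pics/m5.png

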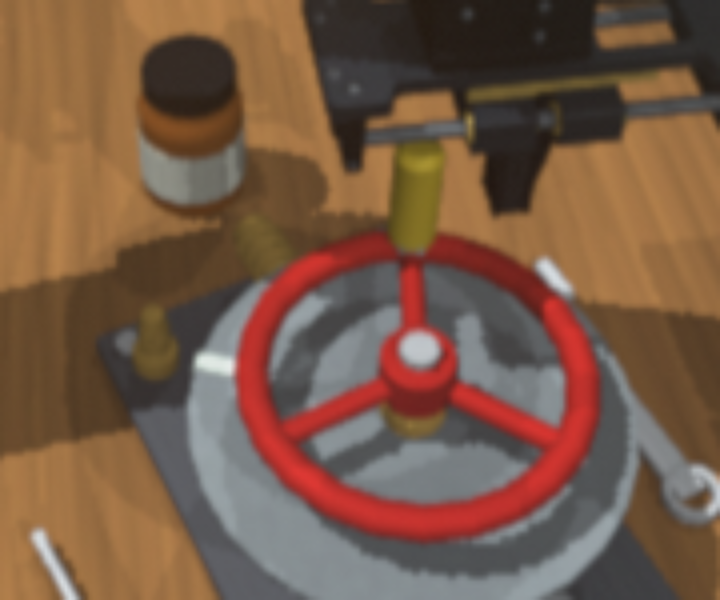

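The handle is near 80°, and the fingertips are clear on its +X side at crop (510,190), about 22 mm thick. Next I'll push to 90° and then along the tangential arc.

Request:
drive_tool(series=[0,0,0,0.01,-0.15,0,-1,0,0,0,0.02,-0.3,0,-1,0,0,0,0.03,-0.45,0,-1,0,0,0,0.03,-0.6,0,-1,0,0,0,0.03,-0.73,0,-1])

```text
time: 9.13
ee_pos: [0.6102, -0.0717, 0.1858]
eef_rot: [0.707, 0.707, 0.001, 0.0]
ft_force: [4.7, 2.7, 0.6]
width: 0.0005
grip_force: 2.4
```

Request:
drive_tool(series=[0,0,-0.7,0.04,-0.12,0,-1,0,0,-1.4,0.07,-0.23,0,-1,0,0,-2.1,0.09,-0.35,0,-1,0,0,-2.8,0.11,-0.47,0,-1,0,0,-3.5,0.12,-0.6,0,-1,0,0,-4.2,0.12,-0.72,0,-1,0,0,-4.9,0.11,-0.84,0,-1,0,0,-5.6,0.1,-0.96,0,-1,0,0,-6.3,0.08,-1.08,0,-1,0,0,-7,0.05,-1.2,0,-1])

```text
time: 9.97
ee_pos: [0.5622, -0.0701, 0.1858]
eef_rot: [0.46, 0.888, 0.001, 0.001]
ft_force: [4.3, 1.0, 0.1]
width: 0.0005
grip_force: 1.9
```

```bash
python3 -c "
from h import *
units((.5621,-.0691,.185),125)"
```

```text
t 9.97 pos [ 0.5622 -0.0701  0.1858] F [4.3 1.  0.1] w 0.0005 turn [0.026 0.006 0.036] shift [0.02  0.013 0.021] q [-0.49  0.27  0.63  1.73 -0.17  1.2   0.8 ]
```

Request:
drive_tool(series=[0,0,-0.7,0.04,-0.12,0,-1,0,0,-1.4,0.07,-0.23,0,-1,0,0,-2.1,0.09,-0.35,0,-1,0,0,-2.8,0.11,-0.47,0,-1,0,0,-3.5,0.12,-0.6,0,-1,0,0,-4.2,0.12,-0.72,0,-1,0,0,-4.9,0.11,-0.84,0,-1,0,0,-4.9,0.11,-0.84,0,-1])

```text
time: 10.63
ee_pos: [0.5315, -0.0866, 0.1858]
eef_rot: [0.262, 0.965, 0.001, 0.001]
ft_force: [1.1, 0.1, 0.5]
width: 0.0004
grip_force: 0.6
```

```bash
python3 -c "
from h import *
units((.5621,-.0691,.185),149.5)
import cv2
im=camera('side');cv2.imwrite('pics/s6.png',im[:,:,::-1]);cv2.imwrite('pics/m6.png',cv2.resize(im[220:320,270:410,::-1],None,fx=5,fy=5,interpolation=cv2.INTER_CUBIC))
"
```

```text
t 10.63 pos [ 0.5315 -0.0866  0.1858] F [1.1 0.1 0.5] w 0.0004 turn [0.016 0.009 0.02 ] shift [-0.438  0.764  0.022] q [-0.44  0.2   0.59  1.8  -0.12  1.18  1.22]
```

View pics/m6.png

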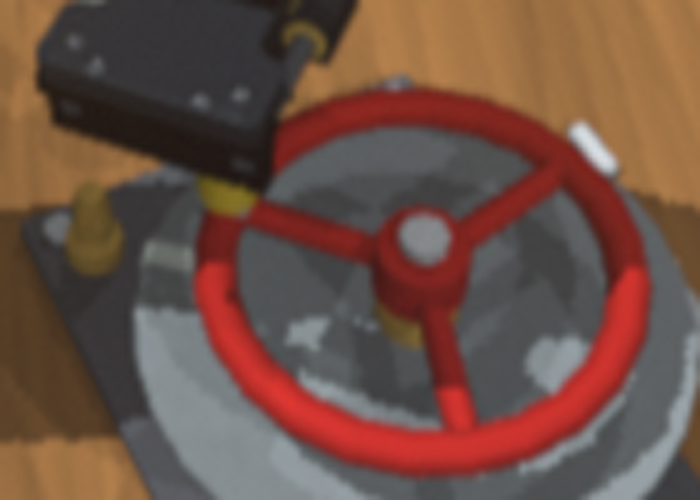

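This was my tenth and last picture. It shows the handle at crop (228,195), just short of the mark at (170,258), and both free spokes are visible. From here I'll measure the wheel angle numerically, by comparing the spoke pattern with the first picture (same fixed camera).

```bash
cat >> h.py <<'E'
import cv2
def prof(im,n="side",z=.135):
    c=get_calibration(n); f=200/np.tan(np.radians(c["fovy"]/2)); th=np.radians(np.arange(0,360,.25)); rr=np.arange(.032,.06,.002)
    P=np.stack([C[0]+rr*np.cos(th)[:,None],C[1]+rr*np.sin(th)[:,None],np.full((len(th),len(rr)),z)],-1)
    q=R.from_quat(c["rotation"]).inv().apply((P-c["xyz"]).reshape(-1,3))
    u=(c["cx"]-f*q[:,0]/q[:,2]).reshape(P.shape[:2]).astype("f"); v=(c["cy"]+f*q[:,1]/q[:,2]).reshape(P.shape[:2]).astype("f")
    im=im.astype("f"); red=(im[...,0]-im[...,1:].max(2))/(im.max(2)+20)
    return cv2.remap(red,u,v,cv2.INTER_LINEAR).mean(1)
def spokes(p,at):
    out=[]
    for a in at:
        i=np.arange(int((a-22)*4),int((a+22)*4))%1440; w=np.clip(p[i]-.5*p[i].max(),0,None)
        out.append((a-22+.25*(w*np.arange(len(i))).sum()/w.sum(),round(float(p[i].max()),2)))
    return out
E
python3 - <<'E'
from h import *
p0=prof(cv2.imread("pics/side0.png")[:,:,::-1]); p1=prof(cv2.imread("pics/s6.png")[:,:,::-1])
t0=prof(cv2.imread("pics/top0.png")[:,:,::-1],"top")
for s in(p0,p1,t0): print(spokes(s,[36,156,276]), np.round(s[::40],2))
E
```

```text
[(np.float64(36.24750440785212), 0.67), (np.float64(157.71412262870928), 0.61), (np.float64(277.08323348343276), 0.67)] [-0.01 -0.02 -0.05  0.49  0.65 -0.03 -0.02 -0.02 -0.03 -0.03 -0.04 -0.03
 -0.03 -0.02 -0.02  0.41  0.61  0.09 -0.03 -0.04 -0.06 -0.07 -0.07 -0.06
 -0.04 -0.03 -0.04  0.39  0.67 -0.01 -0.05 -0.04 -0.05 -0.06 -0.05 -0.03]
[(np.float64(28.852649464858402), 0.62), (np.float64(151.26448993503575), 0.62), (np.float64(270.70404266398293), 0.64)] [-0.01 -0.01  0.25  0.62  0.08 -0.01 -0.01 -0.02 -0.03 -0.03 -0.03 -0.03
 -0.03 -0.02  0.13  0.61  0.32 -0.03 -0.03 -0.04 -0.05 -0.05 -0.04 -0.03
 -0.   -0.    0.04  0.63  0.12 -0.04 -0.04 -0.05 -0.04 -0.03 -0.01 -0.  ]
[(np.float64(38.554534199886), 0.62), (np.float64(153.71122935990653), 0.38), (np.float64(276.4415268953352), 0.63)] [-0.05 -0.04 -0.05  0.2   0.62  0.05 -0.05 -0.05 -0.05 -0.05 -0.05 -0.05
 -0.03 -0.02  0.    0.37  0.29 -0.01 -0.05 -0.05 -0.05 -0.04 -0.04 -0.04
 -0.04 -0.04 -0.05  0.43  0.61 -0.01 -0.04 -0.05 -0.05 -0.05 -0.05 -0.05]
```

About 6.6° is left. I'll push 5° and then measure again.

Request:
drive_tool(series=[0,0,-0.3,0.02,-0.05,0,-1,0,0,-0.6,0.03,-0.1,0,-1,0,0,-1,0.05,-0.165,0,-1,0,0,-1,0.05,-0.165,0,-1,0,0,-1,0.05,-0.165,0,-1])

```text
time: 11.1
ee_pos: [0.527, -0.0907, 0.1854]
eef_rot: [0.222, 0.975, 0.0, 0.0]
ft_force: [1.3, 0.9, 1.4]
width: 0.0006
grip_force: 0.9
```

Run:
```python
from h import *
p0=prof(cv2.imread("pics/side0.png")[:,:,::-1]); p1=np.mean([prof(camera("side")) for _ in range(3)],0)
print([round(a[0]-b[0],2) for a,b in zip(spokes(p0,[36,156,276]),spokes(p1,[34,154,274]))],spokes(p1,[34,154,274])); units((0,0,0),154.5)
```

```text
[np.float64(3.0), np.float64(2.04), np.float64(1.8)] [(np.float64(33.24279559900748), 0.62), (np.float64(155.67006002821827), 0.62), (np.float64(275.2822911726685), 0.62)]
t 11.25 pos [ 0.527  -0.0907  0.1854] F [1.4 1.3 2.2] w 0.0006 turn [ 0.002 -0.002 -0.022] shift [12.86  -3.651  4.635] q [-0.43  0.19  0.58  1.81 -0.11  1.18  1.31]
```

Request:
drive_tool(series=[0,0,-0.15,0.01,-0.025,0,-1,0,0,-0.3,0.015,-0.052,0,-1,0,0,-0.3,0.015,-0.052,0,-1,0,0,-0.3,0.015,-0.052,0,-1])

```text
time: 11.58
ee_pos: [0.5255, -0.0925, 0.1854]
eef_rot: [0.208, 0.978, 0.0, -0.0]
ft_force: [1.0, 2.3, 2.5]
width: 0.0005
grip_force: 1.5
```

Run:
```python
from h import *
p0=prof(cv2.imread("pics/side0.png")[:,:,::-1]); p1=np.mean([prof(camera("side")) for _ in range(3)],0)
print([round(a[0]-b[0],2) for a,b in zip(spokes(p0,[36,156,276]),spokes(p1,[36,156,276]))]); units((0,0,0),156)
```

```text
[np.float64(1.29), np.float64(0.44), np.float64(0.05)]
t 11.73 pos [ 0.5255 -0.0925  0.1853] F [0.5 2.2 2.8] w 0.0005 turn [ 0.001 -0.001 -0.009] shift [12.939 -3.241  4.635] q [-0.43  0.18  0.58  1.81 -0.11  1.18  1.34]
```

Between 0.05° and 1.3° remains, affected by shadow. I'll back off along the tangent, rise, and clear both camera views for a proper check.

Request:
drive_tool(series=[0,0,0,0,0.3,0,-1,0,0,0,0,0.7,0,-1,0,0,0,0,0.8,-0.6,-1,0,0,0,0,0.8,-1.4,-1,0,0,0,0,0.8,-2.2,-1,0,0,0,-0.2,1.6,-2.6,-1,0,0,0,-0.2,2.5,-2.6,-1,0,0,0,-0.2,3.4,-2.6,-1,0,0,0,-0.2,4.3,-2.6,-1,0,0,0,-0.2,5.2,-2.6,-1])

```text
time: 12.57
ee_pos: [0.6178, 0.0964, 0.2888]
eef_rot: [0.208, 0.978, -0.0, -0.0]
ft_force: [0.7, -0.2, 0.1]
width: 0.0002
grip_force: 0.0
```

Request:
drive_tool(series=[0,0,0,0.5,0.7,0,-1,0,0,0,1,1.4,0,-1,0,0,0,1.5,2.1,0,-1,0,0,0,2,2.8,0,-1,0,0,0,2.5,3.5,0,-1,0,0,0,3,4.2,0,-1,0,0,0,3,4.2,0,-1,0,0,0,3,4.2,0,-1])

```text
time: 13.23
ee_pos: [0.5748, 0.2996, 0.2881]
eef_rot: [0.206, 0.979, -0.001, -0.001]
ft_force: [-0.6, -1.3, 1.1]
width: 0.0006
grip_force: 0.0
```

Run:
```python
from h import *
for n in("side","top"):
    i0=cv2.imread(f"pics/{n}0.png")[:,:,::-1]; i1=np.mean([camera(n).astype("f") for _ in range(4)],0)
    cv2.imwrite(f"pics/{n}7.png",i1[:,:,::-1])
    a,b=prof(i0,n),prof(i1,n)
    print(n,[round(x[0]-y[0],2) for x,y in zip(spokes(a,[36,156,276]),spokes(b,[36,156,276]))])
    # yellow blob shift and other changes
    for im in(i0,i1):
        im=im.astype("f");m=(np.minimum(im[...,0],im[...,1])-im[...,2]>70)&(im[...,1]>.75*im[...,0])
        y,x=np.nonzero(m[150:300,290:420] if n=="side" else m[150:230,370:410]); print(len(x),x.mean(),y.mean())
units((0,0,0),156)
```

```text
side [np.float64(0.31), np.float64(0.26), np.float64(0.2)]
201 22.65671641791045 94.65671641791045
245 22.897959183673468 97.65306122448979
top [np.float64(0.24), np.float64(0.39), np.float64(0.19)]
56 17.428571428571427 47.75
57 17.140350877192983 47.63157894736842
t 13.63 pos [0.5766 0.2957 0.2895] F [0.5 0.1 0.6] w 0.0006 turn [ 0.002  0.001 -0.022] shift [ 10.14  -12.637   7.234] q [-0.84  0.38  0.4   1.34 -0.14  1.45  0.71][ WARN:0@4.733] global loadsave.cpp:1063 imwrite_ Unsupported depth image for selected encoder is fallbacked to CV_8U.
```

With the views clear, both cameras put the wheel about 0.25° short of the mark and not past it. The hand is clear, so I'm handing the job in.

```bash
python3 -c "
from bench import r
print(r.close_job())"
```

```text
the job is handed in; nothing more can be done
None
```

I pushed the wheel one full turn anticlockwise; both cameras put the handle about 0.25° short of the white mark and not past it, with the hand clear, and the job was handed in at about 14 s.

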